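# Prove the emergency stop, release it and reset

## Task

Do the daily check of the shaker's emergency stop. Press the big red mushroom button on the yellow-topped station right in until it latches, and take the hand off to see that it stays down by itself; then push its raised grip round clockwise (seen from above) with the fingertips until the button springs back out, and last press the blue reset button on the grey control box right in and let it come back up. Only press and push, never pinch the red button's grip from both sides; do not press the green start button, and leave the stopper, timer, beaker and vial standing where they are.

Things in the scene. Friction and masses are not known exactly. Their poses are not given: they have to be found in the camera images.
- stop_station: Emergency-stop station screwed to the bench: grey box with yellow lid, 86 x 86 mm, lid top 62 mm above the bench, a 13 mm ear 5 mm high on its two x sides, a black collar (52 mm across, 7 mm high) on the lid, the red mushroom button in its middle. Origin: centre of the underside, z up. It cannot move; turned up to 0.5 rad, left or right in front of the robot.
- stop_top (a point): Middle of the top of the red button's raised straight grip; 110 mm above the bench with the button out, 103 mm latched. Moves and turns with the button: z up, y along the grip, x across. The grip is 52 mm long, 15 mm wide, 16 mm high above the disc; its middle ridge (9 mm wide, 48 mm long) stands 3 mm higher than the cheeks beside it, so a press from above meets the ridge alone.
- stop_disc (a point): Centre of the nearly flat top of the red button's disc (60 mm across, 14 mm thick, white clockwise arrows on it), 16 mm below stop_top and turning with it; the grip rises from here. 94 mm above the bench with the button out, 87 mm when latched.
- stop_plunger (a joint): How far the red button is pressed in (m): 0 out, about 0.0066 latched, 0.0085 hard end. It latches once pressed past about 0.007; the press takes 6 N at first and up to about 12 N. When unlatched its spring drives it back to 0 in well under a second.
- stop_twist (a joint): Turn of the red button (rad): 0 at rest, grows clockwise seen from above to a stop at 1.05; no other way. A spring (0.03 to 0.08 N m) turns it back. When latched, turning past about 0.75 frees the latch and the button rises 7 mm: so push the grip with the fingertips 8 to 11 mm above the latched disc, that is 5 to 8 mm below the grip's top.
- grip_push_faces: The two diagonally opposite cheeks of the red grip, each 26 mm long and 13 mm high above the disc, that are pushed to turn the button clockwise: on the grip's -x side at its +y end and on its +x side at its -y end (axes of stop_top). Origin: on the button's axis, 30 mm below stop_top.
- grip_back_faces: The other two cheeks, behind the pushed ones: +x side at the +y end and -x side at the -y end. Origin as for grip_push_faces. Pressing on both pairs of cheeks at once counts as pinching.
- control_box: Grey control box screwed to the bench, 80 x 164 mm, lid top 50 mm above the bench, the same ears on its x sides, an orange pilot lens 7 mm high between the buttons towards +x. Origin: centre of the underside; z up, y along the 164 mm. Green start button at y = +42 mm, blue reset button at y = -42 mm. It cannot move; turned up to 0.35 rad, on the side where the stop station is not.
- reset_button_top (a point): Centre of the top of the blue reset button, 26 mm across, 72 mm above the bench when out; its black housing, 42 mm across, ends 10 mm lower.
- reset_button (a joint): How far the blue reset button is pressed (m): 0 out, 0.006 fully in (5 N); it springs back.
- start_button_top (a point): Centre of the top of the green start button, like the reset button. Not to be pressed.
- start_button (a joint): How far the green start button is pressed (m): 0 out, 0.006 fully in; light spring.
- red_stopper: Loose red rubber stopper, 28 mm across and 27 mm high, standing between the two boxes. Origin: centre of the underside.
- bench_timer: Loose white bench timer, 66 x 62 x 19 mm, lying on the bench beyond the right-hand box. Origin: centre of the underside.
- small_beaker: Loose empty glass beaker, 54 mm across and 70 mm high, to the left of the left-hand box. Origin: centre of the underside.
- brown_vial: Loose brown glass vial, 42 mm across and 87 mm high, to the right of the right-hand box. Origin: centre of the underside.
Mind the look-alikes: they are no part of the job. Of the things that look like the red_stopper, the smallest one is meant.

How it is judged:
By the outcome, as a careful person would: the job done as asked, in the order asked, and still so for the second after the job is handed in, with the robot touching nothing.
It also fails if it takes over 58 s, if anything falls off the work surface, if the arm or the gripper's body presses on something with over 40 N, if the wrist force passes 120 N, or if a joint passes its speed limit or range.

## Robot

A 7-joint arm with a two-finger parallel gripper is mounted at the origin on a cart in front of the work surface, level with it; the furniture and walls round the work are solid. World frame = base frame: x ahead of the robot, y to its left, z up, the work surface at z = 0. Lengths are in m, angles in rad, forces in N, time in s.
With the tool pointing down it reaches from about 0.425 to 0.875 m from the base axis. Payload 9.9 kg.
Tool frame: the origin (TCP) lies on the centre line of the jaws, within the pads' length; the fingertips stand 11 mm ahead of it and the grasp point (between the pads) lies 8 mm behind it; z points along the fingers, x is the direction in which the jaws open and shut, and the axes are right-handed (so a half turn about z gives the same grasp; the last joint's range is limited). The gripper opens to 85 mm and grips with 20 to 120 N. Pads are 22 mm wide; open, the fingers measure 114 mm over their backs; the gripper's body (76 mm by 85 mm) begins 54 mm behind the grasp point. The pads swing forward as they close: fully open they stand 13 mm farther back than shut.
Start: joints at [-1.198, 0.576, 0.025, 1.437, -0.015, 1.129, -0.057], TCP at [0.298, 0.606, 0.242] pointing down, gripper open.
Joint ranges: [-2.76, 2.76], [-0.34, 2.15], [-1.52, 1.57], [0.19, 2.46], [-1.09, 4.23], [0.17, 1.99], [-2.82, 2.82]. Speed limits (rad/s): [2.22, 2.22, 3.01, 3.01, 3.14, 3.14, 3.14].

## Interface

Orientations are given as a unit quaternion [x, y, z, w].
In Python, from plant import env gives the robot as it stands.
- The arm moves only by the tool jog_arm, never from a script. Its argument "commands" is a list of rows, each an object of numbers: "hand": the opening, from 0 (shut) to 1 (fully open); "tx", "ty", "tz": the shift along the world's x, y, z in units of 25 mm (1.0 is 25 mm); "rx", "ry", "rz": the turn, a rotation vector about the world's x, y, z in rad. A call has 1 to 12 rows; each row is the pose to reach, as a shift and turn from the pose commanded when the call began; what a row does not reach only later rows make up. A row lasts 1/10 s, in which the tool goes at most 50 mm and 8.59 degrees, less where a joint would pass 70% of its speed; a pose out of reach is approached as far as the arm can. A call with a gripper value outside its range is refused whole. The fingers move at their own pace and stop on an object; the grip force is fixed at half the most. Time passes only in rows, so rows that repeat a pose let the fingers close. It gives the time, the measured TCP pose, the force and the opening at its end, in the units of the state.
- env.get_obs(): the state, without advancing time (a new reading comes with each control period).
- env.get_image(name): name is "side" or "top"; returns a dict with "image" (420x560x3 uint8, red, green, blue), "intrinsics" (3x3 intrinsics, pixels), "rvec" (rotation vector, rad) and "tvec" (3), from world to camera coordinates, as OpenCV has them. Camera axes: x right, y down, z forward; pixel columns grow to the right and rows downward; lengths in m; the calibration is good to about 2 mm. A picture is of the moment at which its call begins. There is no depth.
- env.close_job(): hands the job in, once; it reports no verdict.
Trained networks look in a picture, given as the dict that the camera call returned (one of the last four; its "shot" number tells which), for a name from the list of things; names that differ only in an ending like _2 or _b are one class to them, and where a whole thing is asked for, a point or a joint stands for the part that bears it (a point fixed in the world has none). Each returns a list of dicts, best first, with "p" (0 to 1); they miss things now and then, are a little off and sometimes report something else, mostly with a low value. They report only what shows in the picture. A call takes as long as a camera call. They do not tell look-alikes from the thing itself.
- env.recognise(picture, target): "extent" ([centre column, centre row, width, height] as shares, 0 to 1, of the picture: columns of its width, rows of its height, round what is visible of it).
- env.masks_of(picture, target): "pixels" (420x560 bool, what is visible of it) and "extent" ([centre column, centre row, width, height] as shares, 0 to 1, of the picture: columns of its width, rows of its height, round what is visible of it).
- env.landmark_of(picture, target): "centre" ([row, column] as shares, 0 to 1, of the picture: columns of its width, rows of its height: a listed point, or the origin of a listed thing).
The state is a dict: "t": time; "qpos": joint angles; "qvel": joint speeds; "joint_torque": joint torques, N m; "tcp_pos": TCP position; "orientation": TCP orientation; "contact_force": force on the tool from outside, world axes, zero at the start; "moment": the same for the moment, N m; "grip_width": opening from 0.0 (shut) to 1.0 (fully open).
Only numpy, scipy, OpenCV 4.12 (cv2) and the standard library are available. Lean on these libraries where they do the work, as an engineer would, in place of code of your own. Each camera call takes 0.05 s, during which the arm holds its last target.

## Working session

There is one attempt and no reset: what is moved stays moved. The work goes in short steps, Python scripts to look and compute and a tool call to move; the robot and the scene stay as the last step left them, time stands still between calls to the robot, and variables do not carry over. Pictures are saved under pics/ and viewed, and the job is handed in when it is done.

Besides the shell and the picture viewer there is one more tool, called after "Request:" by a JSON object that holds its "name" and its "arguments", one argument or row to a line. jog_arm: Moves the arm, as the interface text tells. Its arguments: {"type":"object","properties":{"commands":{"type":"array","items":{"type":"object","properties":{"hand":{"type":"number"},"tx":{"type":"number"},"ty":{"type":"number"},"tz":{"type":"number"},"rx":{"type":"number"},"ry":{"type":"number"},"rz":{"type":"number"}}}}},"required":["commands"]}

```bash
mkdir -p pics; ls; cat > h.py <<'E'
import numpy as np, cv2
from plant import env
def cam(p):
    R=cv2.Rodrigues(np.array(p['rvec'],float))[0]; return np.array(p['intrinsics'],float),R,np.array(p['tvec'],float).reshape(3)
def ray(p,uv):
    K,R,t=cam(p); d=R.T@np.linalg.inv(K)@np.array([uv[0],uv[1],1.]); return -R.T@t,d
def atz(p,uv,z):
    c,d=ray(p,uv); return c+d*(z-c[2])/d[2]
def proj(p,X):
    K,R,t=cam(p); x=K@(R@np.array(X,float)+t); return x[:2]/x[2]
def tri(ps,uvs):
    A=np.zeros((3,3));b=np.zeros(3)
    for p,uv in zip(ps,uvs):
        c,d=ray(p,uv); d=d/np.linalg.norm(d);M=np.eye(3)-np.outer(d,d);A+=M;b+=M@c
    return np.linalg.solve(A,b)
def save(p,n):
    cv2.imwrite('pics/'+n,cv2.cvtColor(p['image'],cv2.COLOR_RGB2BGR))
E
python3 - <<'E'
from h import *
s=env.get_image('side');t=env.get_image('top')
save(s,'s0.png');save(t,'t0.png')
for n in ['stop_top','stop_disc','stop_station','control_box','reset_button_top','start_button_top','red_stopper','bench_timer','small_beaker','brown_vial']:
    out=[]
    for p in (t,s):
        r=env.landmark_of(p,n)
        out.append([(round(q['centre'][1]*560,1),round(q['centre'][0]*420,1),round(q['p'],2)) for q in r[:3]])
    print(n,out)
    if out[0] and out[1]: print('   ',tri((t,s),(out[0][0][:2],out[1][0][:2])).round(4))
print(env.get_obs())
E
```

```text
pics
stop_top [[(355.4, 235.0, 0.63), (228.2, 231.8, 0.53)], [(273.8, 182.0, 0.79)]]
    [ 0.4852 -0.2855  0.305 ]
stop_disc [[(234.7, 229.2, 0.64)], [(273.0, 188.7, 0.64)]]
    [0.4859 0.0379 0.099 ]
stop_station [[(232.3, 230.5, 0.78), (276.9, 224.8, 0.34)], []]
control_box [[(338.9, 237.4, 0.92)], [(250.6, 302.5, 0.71), (271.9, 193.7, 0.61)]]
    [ 0.4654 -0.2907  0.003 ]
reset_button_top [[(355.8, 234.8, 0.47), (158.5, 245.5, 0.21), (230.2, 229.2, 0.19)], [(242.5, 294.0, 0.53)]]
    [ 0.4633 -0.334   0.0728]
start_button_top [[(326.4, 235.9, 0.55)], [(249.8, 268.6, 0.56)]]
    [ 0.4632 -0.2441  0.0607]
red_stopper [[(296.9, 227.0, 0.7), (274.4, 240.2, 0.56), (276.5, 224.9, 0.47)], [(271.8, 261.0, 0.73), (255.4, 245.0, 0.67), (280.6, 247.6, 0.53)]]
    [ 0.4995 -0.1557  0.0099]
bench_timer [[(320.2, 182.3, 0.65), (325.4, 240.8, 0.58), (233.6, 235.3, 0.33)], [(321.2, 297.8, 0.7)]]
    [ 0.6351 -0.2401 -0.0133]
small_beaker [[(162.3, 248.0, 0.76), (227.9, 229.3, 0.75), (274.5, 224.0, 0.68)], [(269.1, 175.7, 0.77)]]
    [0.4422 0.2793 0.0013]
brown_vial [[(387.5, 220.2, 0.73)], [(260.6, 371.4, 0.84), (274.0, 217.4, 0.58)]]
    [ 0.5138 -0.4541 -0.0034]
{'t': 1.1, 'qpos': array([-1.19775928,  0.57573481,  0.02489041,  1.43707635, -0.01502648,
        1.1290054 , -0.0564762 ]), 'qvel': array([ 7.38448991e-04,  5.61033616e-05,  2.54632489e-03, -7.87640081e-04,
       -2.21240225e-04,  1.07645462e-04, -1.36359333e-04]), 'joint_torque': array([-5.86686292e-04, -7.65503454e+01,  2.24816166e+00, -2.86304301e+01,
        1.52064330e-02,  2.68863470e-03, -1.54162797e-05]), 'tcp_pos': array([0.2977371 , 0.60580024, 0.24227356]), 'orientation': array([ 8.48850594e-01,  5.28632830e-01, -2.53789359e-05, -2.17088644e-06]), 'contact_force': array([-0.49328025,  0.5896994 , -0.4192293 ]), 'moment': array([ 0.0157497 , -0.00896334, -0.01473812]), 'grip_width': 0.997186583335628}
```

```bash
python3 - <<'E'
import cv2
a=cv2.imread('pics/t0.png'); cv2.imwrite('pics/t0z.png',cv2.resize(a[160:290,140:420],None,fx=2.85,fy=2.85,interpolation=cv2.INTER_CUBIC))
a=cv2.imread('pics/s0.png'); cv2.imwrite('pics/s0z.png',cv2.resize(a[140:390,200:350],None,fx=2.4,fy=2.4,interpolation=cv2.INTER_CUBIC))
E
```

```text
(no output)
```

View pics/t0.png

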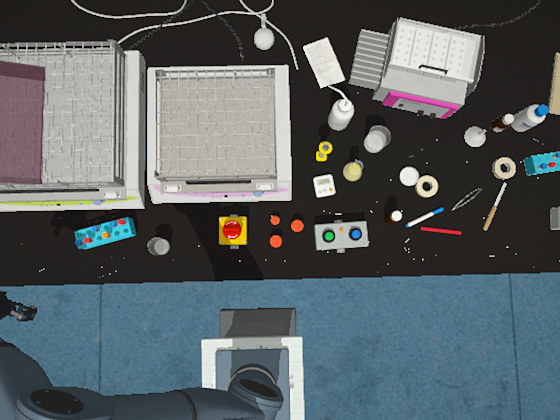

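View pics/s0.png

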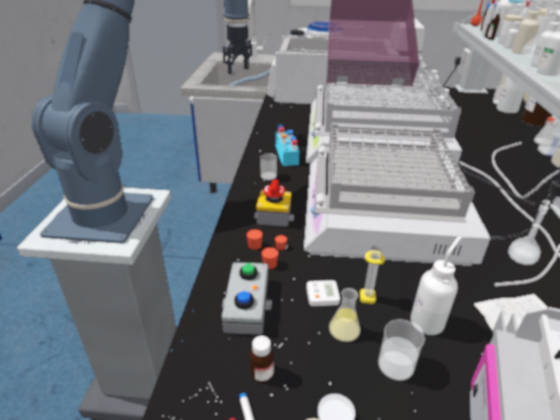

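View pics/t0z.png

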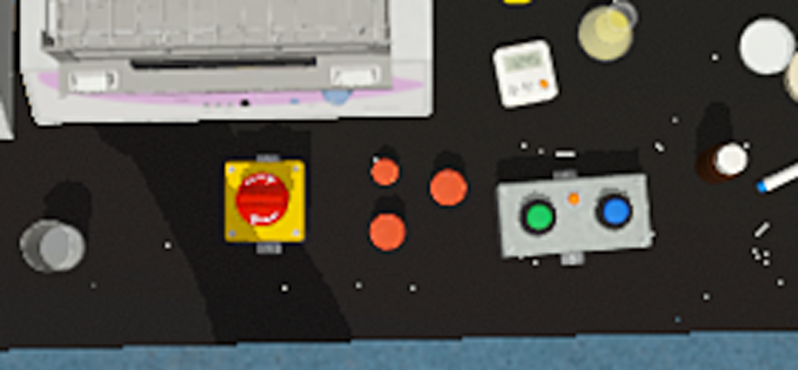

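View pics/s0z.png

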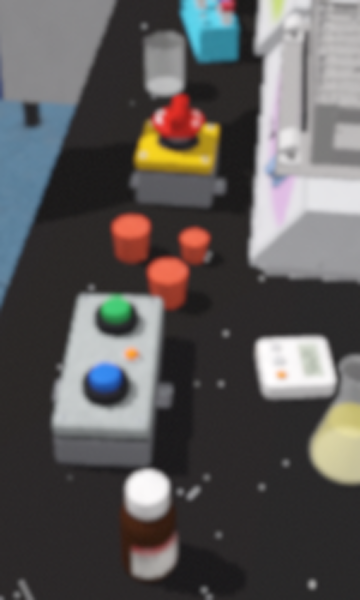

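```bash
python3 - <<'E'
from h import *
import pickle
t=env.get_image('top');s=env.get_image('side')
pickle.dump((dict(t),dict(s)),open('im.pkl','wb'))
def blob(p,f,box,z,nm):
    im=p['image'].astype(int);m=np.zeros(im.shape[:2],np.uint8);x0,x1,y0,y1=box
    R,G,B=[im[...,i] for i in range(3)]
    k=f(R,G,B); m[y0:y1,x0:x1]=k[y0:y1,x0:x1]
    ys,xs=np.nonzero(m); c=(xs.mean(),ys.mean())
    print(nm,len(xs),np.round(c,2),atz(p,c,z).round(4)); return m,c
yel=lambda R,G,B:((R>120)&(G>90)&(B<90))|((R>110)&(G<80)&(B<80))
red=lambda R,G,B:(R>110)&(G<80)&(B<80)
T=(215,250,210,250)
ml,c=blob(t,yel,T,.062,'lid')
rect=cv2.minAreaRect(np.argwhere(ml)[:,::-1].astype(np.float32)); 
print(rect); P=np.array([atz(t,q,.062) for q in cv2.boxPoints(rect)])[:,:2]; print(P.round(4),P.mean(0)); print([np.arctan2(*(P[(i+1)%4]-P[i])[::-1]).round(3) for i in range(4)],[np.linalg.norm(P[(i+1)%4]-P[i]).round(3) for i in range(4)])
mr,cr=blob(t,red,T,.09,'disc')
blue=lambda R,G,B:(B>120)&(R<90)&(B-G>40)
gre=lambda R,G,B:(G>100)&(R<100)&(G-B>40)
b=blob(t,blue,(340,370,220,250),.072,'blue top'); g=blob(t,gre,(315,340,220,250),.072,'green top')
bs=blob(s,blue,(230,260,280,310),.072,'blue side'); gs=blob(s,gre,(235,265,260,285),.072,'green side')
print(tri((t,s),(b[1],bs[1])),tri((t,s),(g[1],gs[1])))
for p,n,bx in((t,'tz',(205,205,60,60)),(s,'sz',(245,165,60,65))):
    x,y,w,h=bx; i=cv2.cvtColor(p['image'],cv2.COLOR_RGB2BGR)[y:y+h,x:x+w]
    cv2.imwrite('pics/%s1.png'%n,cv2.resize(i,None,fx=9,fy=9,interpolation=cv2.INTER_CUBIC))
E
```

```text
lid 718 [232.69 230.48] [0.4853 0.047  0.062 ]
((232.5, 230.0), (28.0, 27.0), 90.0)
[[0.5315 0.089 ]
 [0.5296 0.0048]
 [0.4423 0.0064]
 [0.4443 0.0899]] [0.48692468 0.04752267]
[np.float64(-1.594), np.float64(3.124), np.float64(1.547), np.float64(-0.011)] [np.float64(0.084), np.float64(0.087), np.float64(0.084), np.float64(0.087)]
disc 224 [231.5 229.4] [0.4868 0.0484 0.09  ]
blue top 61 [355.74 233.67] [ 0.4658 -0.3343  0.072 ]
green top 63 [328.81 235.76] [ 0.4613 -0.2505  0.072 ]
blue side 117 [243.44 297.12] [ 0.4674 -0.3413  0.072 ]
green side 95 [247.91 268.87] [ 0.4631 -0.2576  0.072 ]
[ 0.46618604 -0.3354296   0.06586977] [ 0.46175668 -0.251216    0.06619387]
```

View pics/tz1.png

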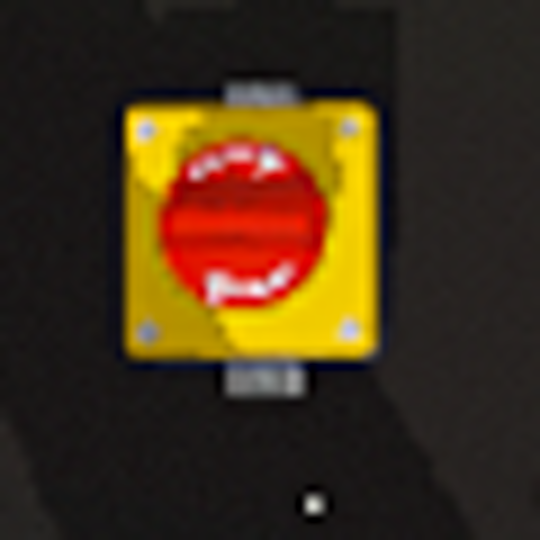

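View pics/sz1.png

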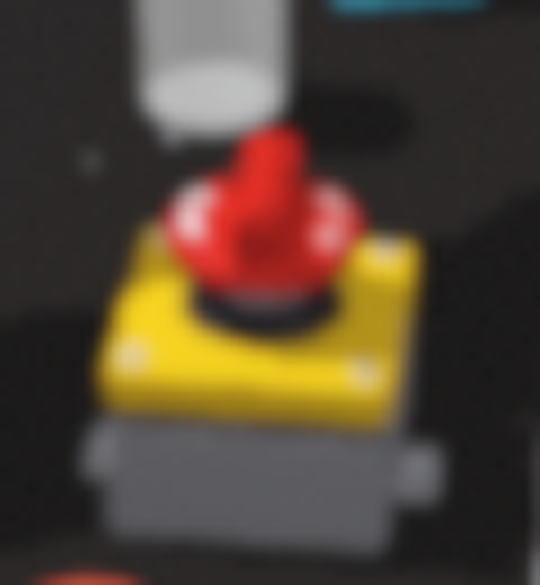

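Request:
{"name": "jog_arm", "arguments": {
  "commands": [
    {"hand":0,"tx":0.6,"ty":-1.9,"rz":0.1},
    {"hand":0,"tx":1.2,"ty":-3.8,"rz":0.2},
    {"hand":0,"tx":1.9,"ty":-5.7,"rz":0.3},
    {"hand":0,"tx":2.5,"ty":-7.6,"rz":0.457},
    {"hand":0,"tx":3.2,"ty":-9.5,"rz":0.457},
    {"hand":0,"tx":3.8,"ty":-11.4,"rz":0.457},
    {"hand":0,"tx":4.4,"ty":-13.3,"rz":0.457},
    {"hand":0,"tx":5.1,"ty":-15.2,"rz":0.457},
    {"hand":0,"tx":5.7,"ty":-17.1,"rz":0.457},
    {"hand":0,"tx":6.4,"ty":-19,"rz":0.457},
    {"hand":0,"tx":7.0,"ty":-20.8,"rz":0.457},
    {"hand":0,"tx":7.56,"ty":-22.32,"rz":0.457}
  ]
}}

```text
validation failed for argument at $.co...
```

Request:
{"name": "jog_arm", "arguments": {
  "commands": [
    {"hand":0.0,"tx":3.8,"ty":-11.4,"tz":0.0,"rx":0.0,"ry":0.0,"rz":0.457}
  ]
}}

```text
t: 1.3
tcp_pos: [0.3091, 0.5634, 0.2411]
orientation: [0.804, 0.594, -0.0, -0.002]
contact_force: [1.7, 0.5, -0.5]
grip_width: 0.861
```

Request:
{"name": "jog_arm", "arguments": {
  "commands": [
    {"hand":0.0,"tx":6.94,"ty":-20.4,"tz":0.0,"rx":0.0,"ry":0.0,"rz":0.307},
    {"hand":0.0,"tx":6.94,"ty":-20.4,"tz":0.0,"rx":0.0,"ry":0.0,"rz":0.307},
    {"hand":0.0,"tx":6.94,"ty":-20.4,"tz":0.0,"rx":0.0,"ry":0.0,"rz":0.307},
    {"hand":0.0,"tx":6.94,"ty":-20.4,"tz":0.0,"rx":0.0,"ry":0.0,"rz":0.307},
    {"hand":0.0,"tx":6.94,"ty":-20.4,"tz":0.0,"rx":0.0,"ry":0.0,"rz":0.307},
    {"hand":0.0,"tx":6.94,"ty":-20.4,"tz":0.0,"rx":0.0,"ry":0.0,"rz":0.307},
    {"hand":0.0,"tx":6.94,"ty":-20.4,"tz":0.0,"rx":0.0,"ry":0.0,"rz":0.307},
    {"hand":0.0,"tx":6.94,"ty":-20.4,"tz":0.0,"rx":0.0,"ry":0.0,"rz":0.307},
    {"hand":0.0,"tx":6.94,"ty":-20.4,"tz":0.0,"rx":0.0,"ry":0.0,"rz":0.307},
    {"hand":0.0,"tx":6.94,"ty":-20.4,"tz":0.0,"rx":0.0,"ry":0.0,"rz":0.307},
    {"hand":0.0,"tx":6.94,"ty":-20.4,"tz":0.0,"rx":0.0,"ry":0.0,"rz":0.307},
    {"hand":0.0,"tx":6.94,"ty":-20.4,"tz":0.0,"rx":0.0,"ry":0.0,"rz":0.307}
  ]
}}

```text
t: 2.5
tcp_pos: [0.4883, 0.0423, 0.2425]
orientation: [0.71, 0.704, -0.0, 0.001]
contact_force: [0.9, 1.0, 0.4]
grip_width: 0.001
```

```bash
python3 - <<'E'
from h import *
o=env.get_obs(); print(o['t'],o['tcp_pos'],o['orientation'],o['qpos'],o['grip_width'])
t=env.get_image('top');s=env.get_image('side')
for p,n in((t,'t'),(s,'s')):
    q=proj(p,o['tcp_pos']+[0,0,-.011]); print(n,q)
    x,y=int(q[0])-55,int(q[1])-35; x=max(x,0);y=max(y,0)
    i=cv2.cvtColor(p['image'],cv2.COLOR_RGB2BGR)[y:y+110,x:x+110]; print(x,y)
    cv2.imwrite('pics/%s2.png'%n,cv2.resize(i,None,fx=5,fy=5,interpolation=cv2.INTER_CUBIC))
E
```

```text
2.5 [0.48832806 0.04231554 0.24254384] [ 7.10033505e-01  7.04166614e-01 -4.18736391e-04  1.27511124e-03] [-0.21408074  0.30205584  0.0397918   1.91351758 -0.01159159  0.92551426
  1.39337421] 0.0012785182302988297
t [229.64825708 225.32220982]
174 190
s [274.65490097 142.80969152]
219 107
```

View pics/s2.png

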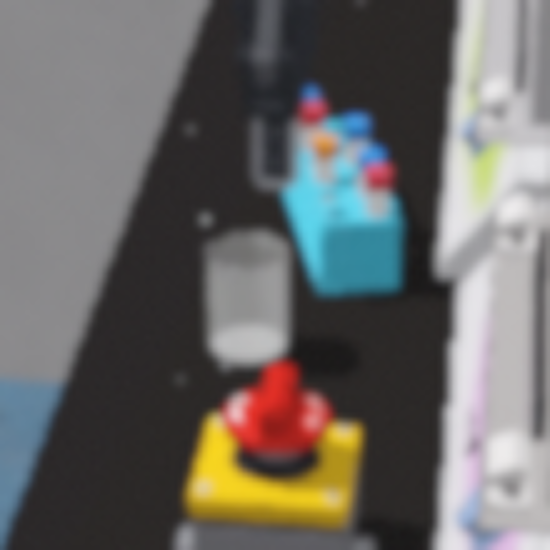

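View pics/t2.png

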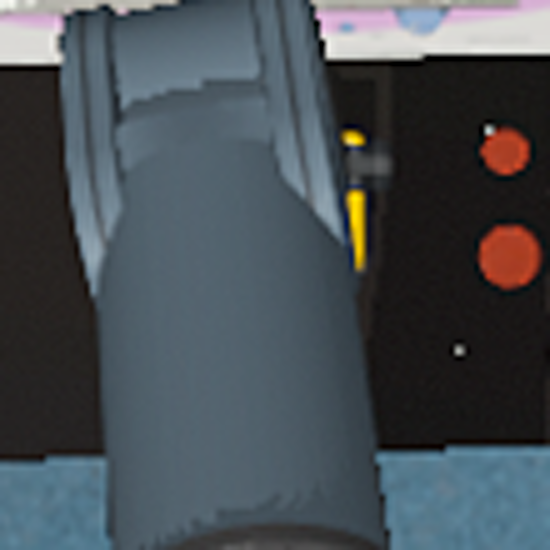

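```bash
python3 - <<'E'
from h import *
import pickle
o=env.get_obs(); print(o['t'],o['tcp_pos'],o['orientation'],o['contact_force'])
t,s=pickle.load(open('im.pkl','rb'))
for dy in(-.026,0,.026): print(proj(s,[.487,.048+dy,.110]))
for dy in(-.030,.030):print('disc y',proj(s,[.487,.048+dy,.094]))
for dx in(-.03,.03):print('disc x',proj(s,[.487+dx,.048,.094]))
for X in([-.043,-.043],[.043,-.043]): print('lid corner',proj(s,[.487+X[0],.048+X[1],.062]))
E
```

```text
2.6 [0.48714994 0.0476797  0.24233828] [ 7.07872346e-01  7.06340382e-01  8.15053801e-05 -1.10979722e-05] [ 0.29411652 -0.08510412  0.3920476 ]
[273.03778033 188.20838049]
[274.08249196 183.28392667]
[275.08866849 178.5411156 ]
disc y [272.84710952 194.134759  ]
disc y [275.19661756 182.84816655]
disc x [263.1126246  187.69849902]
disc x [285.02052316 189.04405139]
lid corner [256.3724356  205.80059662]
lid corner [288.24420679 207.85401497]
```

Request:
{"name": "jog_arm", "arguments": {
  "commands": [
    {"hand":0.0,"tx":0.0,"ty":0.0,"tz":-1.6,"rx":0.0,"ry":0.0,"rz":0.0},
    {"hand":0.0,"tx":0.0,"ty":0.0,"tz":-3.2,"rx":0.0,"ry":0.0,"rz":0.0},
    {"hand":0.0,"tx":0.0,"ty":0.0,"tz":-4.2,"rx":0.0,"ry":0.0,"rz":0.0},
    {"hand":0.0,"tx":0.0,"ty":0.0,"tz":-4.5,"rx":0.0,"ry":0.0,"rz":0.0},
    {"hand":0.0,"tx":0.0,"ty":0.0,"tz":-4.6,"rx":0.0,"ry":0.0,"rz":0.0},
    {"hand":0.0,"tx":0.0,"ty":0.0,"tz":-4.6,"rx":0.0,"ry":0.0,"rz":0.0}
  ]
}}

```text
t: 3.2
tcp_pos: [0.4875, 0.0491, 0.128]
orientation: [0.707, 0.708, 0.0, 0.0]
contact_force: [-0.3, 0.1, -0.4]
grip_width: -0.004
```

Request:
{"name": "jog_arm", "arguments": {
  "commands": [
    {"hand":0.0,"tx":0.0,"ty":0.0,"tz":-0.08,"rx":0.0,"ry":0.0,"rz":0.0},
    {"hand":0.0,"tx":0.0,"ty":0.0,"tz":-0.16,"rx":0.0,"ry":0.0,"rz":0.0},
    {"hand":0.0,"tx":0.0,"ty":0.0,"tz":-0.16,"rx":0.0,"ry":0.0,"rz":0.0}
  ]
}}

```text
t: 3.5
tcp_pos: [0.4872, 0.0484, 0.1237]
orientation: [0.707, 0.707, 0.0, 0.0]
contact_force: [0.2, -0.9, -0.2]
grip_width: 0.004
```

Request:
{"name": "jog_arm", "arguments": {
  "commands": [
    {"hand":0.0,"tx":0.0,"ty":0.0,"tz":-0.06,"rx":0.0,"ry":0.0,"rz":0.0},
    {"hand":0.0,"tx":0.0,"ty":0.0,"tz":-0.06,"rx":0.0,"ry":0.0,"rz":0.0}
  ]
}}

```text
t: 3.7
tcp_pos: [0.487, 0.0483, 0.1218]
orientation: [0.707, 0.707, 0.0, 0.0]
contact_force: [-0.3, 0.0, -0.4]
grip_width: -0.0
```

Request:
{"name": "jog_arm", "arguments": {
  "commands": [
    {"hand":0.0,"tx":0.0,"ty":0.0,"tz":-0.04,"rx":0.0,"ry":0.0,"rz":0.0},
    {"hand":0.0,"tx":0.0,"ty":0.0,"tz":-0.04,"rx":0.0,"ry":0.0,"rz":0.0}
  ]
}}

```text
t: 3.9
tcp_pos: [0.4872, 0.0483, 0.121]
orientation: [0.707, 0.707, 0.0, 0.0]
contact_force: [-1.5, 0.3, 3.9]
grip_width: -0.002
```

Request:
{"name": "jog_arm", "arguments": {
  "commands": [
    {"hand":0.0,"tx":0.0,"ty":0.0,"tz":-0.08,"rx":0.0,"ry":0.0,"rz":0.0},
    {"hand":0.0,"tx":0.0,"ty":0.0,"tz":-0.16,"rx":0.0,"ry":0.0,"rz":0.0},
    {"hand":0.0,"tx":0.0,"ty":0.0,"tz":-0.24,"rx":0.0,"ry":0.0,"rz":0.0},
    {"hand":0.0,"tx":0.0,"ty":0.0,"tz":-0.28,"rx":0.0,"ry":0.0,"rz":0.0},
    {"hand":0.0,"tx":0.0,"ty":0.0,"tz":-0.28,"rx":0.0,"ry":0.0,"rz":0.0}
  ]
}}

```text
t: 4.4
tcp_pos: [0.4872, 0.0483, 0.1141]
orientation: [0.707, 0.707, 0.0, 0.0]
contact_force: [-1.8, -0.4, 7.3]
grip_width: -0.001
```

Request:
{"name": "jog_arm", "arguments": {
  "commands": [
    {"hand":0.0,"tx":0.0,"ty":0.0,"tz":-0.04,"rx":0.0,"ry":0.0,"rz":0.0},
    {"hand":0.0,"tx":0.0,"ty":0.0,"tz":-0.04,"rx":0.0,"ry":0.0,"rz":0.0}
  ]
}}

```text
t: 4.6
tcp_pos: [0.4872, 0.0483, 0.1132]
orientation: [0.707, 0.707, 0.0, 0.0]
contact_force: [-1.0, 0.2, 8.8]
grip_width: -0.001
```

Request:
{"name": "jog_arm", "arguments": {
  "commands": [
    {"hand":0.0,"tx":0.0,"ty":0.0,"tz":-0.04,"rx":0.0,"ry":0.0,"rz":0.0},
    {"hand":0.0,"tx":0.0,"ty":0.0,"tz":-0.04,"rx":0.0,"ry":0.0,"rz":0.0}
  ]
}}

```text
t: 4.8
tcp_pos: [0.4872, 0.0483, 0.1125]
orientation: [0.707, 0.707, 0.0, 0.0]
contact_force: [-2.4, -0.3, 11.0]
grip_width: -0.001
```

Request:
{"name": "jog_arm", "arguments": {
  "commands": [
    {"hand":0.0,"tx":0.0,"ty":0.0,"tz":-0.04,"rx":0.0,"ry":0.0,"rz":0.0},
    {"hand":0.0,"tx":0.0,"ty":0.0,"tz":-0.04,"rx":0.0,"ry":0.0,"rz":0.0}
  ]
}}

```text
t: 5.0
tcp_pos: [0.4874, 0.0483, 0.1123]
orientation: [0.707, 0.707, 0.001, 0.0]
contact_force: [-5.2, -0.9, 23.2]
grip_width: 0.001
```

Request:
{"name": "jog_arm", "arguments": {
  "commands": [
    {"hand":0.0,"tx":0.0,"ty":0.0,"tz":0.2,"rx":0.0,"ry":0.0,"rz":0.0},
    {"hand":0.0,"tx":0.0,"ty":0.0,"tz":1.0,"rx":0.0,"ry":0.0,"rz":0.0},
    {"hand":0.0,"tx":0.0,"ty":0.0,"tz":2.0,"rx":0.0,"ry":0.0,"rz":0.0},
    {"hand":0.0,"tx":0.0,"ty":0.0,"tz":2.0,"rx":0.0,"ry":0.0,"rz":0.0},
    {"hand":0.0,"tx":0.0,"ty":0.0,"tz":2.0,"rx":0.0,"ry":0.0,"rz":0.0}
  ]
}}

```text
t: 5.5
tcp_pos: [0.4872, 0.0484, 0.161]
orientation: [0.707, 0.707, 0.0, 0.0]
contact_force: [0.1, -0.9, -0.8]
grip_width: 0.001
```

```bash
python3 - <<'E'
from h import *
import pickle
o=env.get_obs(); print(o['t'],o['tcp_pos'],o['orientation'],o['contact_force'])
s=env.get_image('side')
t,s0=pickle.load(open('im.pkl','rb'))
a=[cv2.resize(cv2.cvtColor(p['image'],cv2.COLOR_RGB2BGR)[150:225,245:305],None,fx=6.5,fy=6.5,interpolation=cv2.INTER_CUBIC) for p in(s0,s)]
cv2.imwrite('pics/s3.png',np.hstack(a))
def red(p):
    im=p['image'].astype(int);m=(im[...,0]>110)&(im[...,1]<80)&(im[...,2]<80);m[:150]=0;m[215:]=0;m[:,:250]=0;m[:,300:]=0
    ys,xs=np.nonzero(m);return xs.mean(),ys.mean(),ys.min(),ys.max(),len(xs)
print(red(s0),red(s))
print(proj(s,[.487,.048,.110]),proj(s,[.487,.048,.103]))
E
```

```text
5.5 [0.48719867 0.04839946 0.16101132] [7.07030654e-01 7.07182717e-01 4.17069533e-04 2.93118146e-04] [ 0.12978357 -0.9253962  -0.76550976]
(np.float64(274.14932126696834), np.float64(189.25339366515837), np.int64(179), np.int64(197), 221) (np.float64(274.08490566037733), np.float64(191.0990566037736), np.int64(181), np.int64(199), 212)
[274.08249196 183.28392667] [274.06695268 185.51904409]
```

View pics/s3.png

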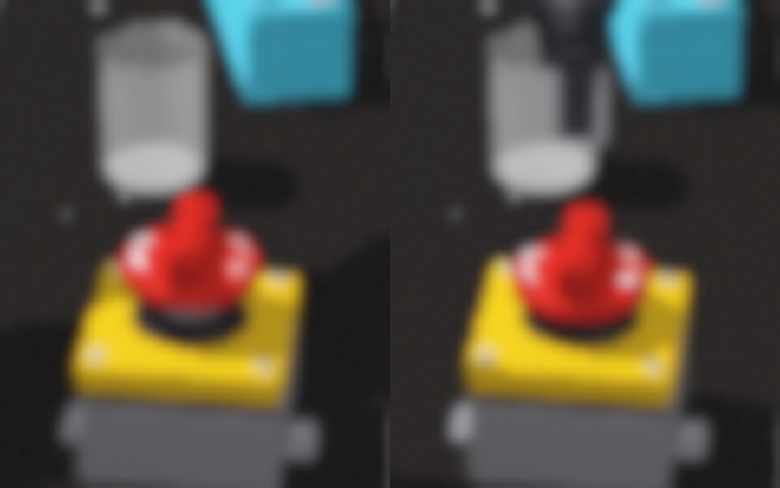

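Request:
{"name": "jog_arm", "arguments": {
  "commands": [
    {"hand":0.0,"tx":-0.99,"ty":0.66,"tz":0.0,"rx":0.0,"ry":0.0,"rz":0.0},
    {"hand":0.0,"tx":-0.99,"ty":0.66,"tz":-0.2,"rx":0.0,"ry":0.0,"rz":0.0},
    {"hand":0.0,"tx":-0.99,"ty":0.66,"tz":-1.2,"rx":0.0,"ry":0.0,"rz":0.0},
    {"hand":0.0,"tx":-0.99,"ty":0.66,"tz":-1.9,"rx":0.0,"ry":0.0,"rz":0.0},
    {"hand":0.0,"tx":-0.99,"ty":0.66,"tz":-2.14,"rx":0.0,"ry":0.0,"rz":0.0},
    {"hand":0.0,"tx":-0.99,"ty":0.66,"tz":-2.14,"rx":0.0,"ry":0.0,"rz":0.0}
  ]
}}

```text
t: 6.15
tcp_pos: [0.4617, 0.0646, 0.1062]
orientation: [0.707, 0.707, -0.001, -0.001]
contact_force: [0.5, -0.4, 0.6]
grip_width: -0.004
```

Request:
{"name": "jog_arm", "arguments": {
  "commands": [
    {"hand":0.0,"tx":0.08,"ty":0.0,"tz":0.0,"rx":0.0,"ry":0.0,"rz":0.0},
    {"hand":0.0,"tx":0.16,"ty":0.0,"tz":0.0,"rx":0.0,"ry":0.0,"rz":0.0},
    {"hand":0.0,"tx":0.2,"ty":0.0,"tz":0.0,"rx":0.0,"ry":0.0,"rz":0.0},
    {"hand":0.0,"tx":0.24,"ty":0.0,"tz":0.0,"rx":0.0,"ry":0.0,"rz":0.0},
    {"hand":0.0,"tx":0.24,"ty":0.0,"tz":0.0,"rx":0.0,"ry":0.0,"rz":0.0}
  ]
}}

```text
t: 6.65
tcp_pos: [0.4686, 0.0649, 0.1076]
orientation: [0.707, 0.707, 0.0, 0.0]
contact_force: [0.1, -1.0, -0.7]
grip_width: 0.003
```

Request:
{"name": "jog_arm", "arguments": {
  "commands": [
    {"hand":0.0,"tx":0.11,"ty":0.1,"tz":0.0,"rx":0.0,"ry":0.0,"rz":-0.149},
    {"hand":0.0,"tx":0.234,"ty":0.188,"tz":0.0,"rx":0.0,"ry":0.0,"rz":-0.298},
    {"hand":0.0,"tx":0.37,"ty":0.254,"tz":0.0,"rx":0.0,"ry":0.0,"rz":-0.447},
    {"hand":0.0,"tx":0.37,"ty":0.254,"tz":0.0,"rx":0.0,"ry":0.0,"rz":-0.447}
  ]
}}

```text
t: 7.05
tcp_pos: [0.4766, 0.0715, 0.1071]
orientation: [0.847, 0.532, -0.001, -0.0]
contact_force: [-3.4, 1.1, 1.5]
grip_width: 0.003
```

```bash
python3 - <<'E'
from h import *
o=env.get_obs(); print(o['t'],o['tcp_pos'],o['orientation'],o['contact_force'],o['moment'])
s=env.get_image('side');t=env.get_image('top')
a=[cv2.resize(cv2.cvtColor(p['image'],cv2.COLOR_RGB2BGR)[y:y+60,x:x+60],None,fx=6.5,fy=6.5,interpolation=cv2.INTER_CUBIC) for p,x,y in((s,245,160),(t,205,200))]
cv2.imwrite('pics/s4.png',np.hstack(a))
E
```

```text
7.05 [0.47661554 0.07153166 0.10710045] [ 8.46655076e-01  5.32141168e-01 -9.11053309e-04 -3.59271784e-04] [-3.38909958  1.13753617  1.515448  ] [0.1456074  0.78766696 0.01230326]
```

View pics/s4.png

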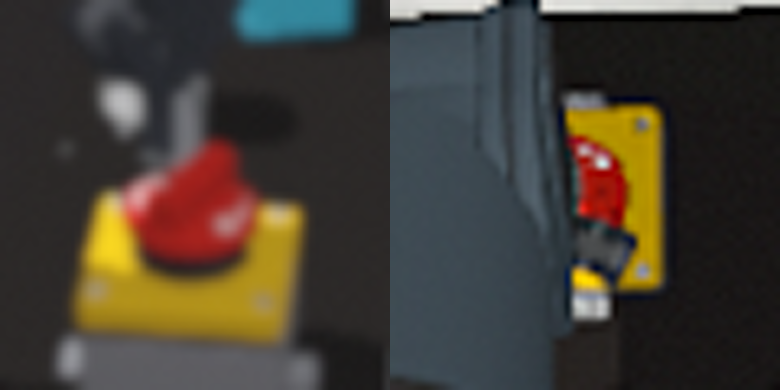

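Request:
{"name": "jog_arm", "arguments": {
  "commands": [
    {"hand":0.0,"tx":0.145,"ty":0.045,"tz":0.0,"rx":0.0,"ry":0.0,"rz":-0.149},
    {"hand":0.0,"tx":0.294,"ty":0.068,"tz":0.0,"rx":0.0,"ry":0.0,"rz":-0.298},
    {"hand":0.0,"tx":0.444,"ty":0.068,"tz":0.0,"rx":0.0,"ry":0.0,"rz":-0.447},
    {"hand":0.0,"tx":0.444,"ty":0.068,"tz":0.0,"rx":0.0,"ry":0.0,"rz":-0.447},
    {"hand":0.0,"tx":0.444,"ty":0.068,"tz":0.0,"rx":0.0,"ry":0.0,"rz":-0.447}
  ]
}}

```text
t: 7.65
tcp_pos: [0.488, 0.0741, 0.1073]
orientation: [0.942, 0.334, -0.0, -0.001]
contact_force: [-4.6, 6.6, 3.4]
grip_width: -0.001
```

```bash
python3 - <<'E'
from h import *
o=env.get_obs(); print(o['t'],o['tcp_pos'],o['orientation'],o['contact_force'],o['moment'])
s=env.get_image('side');t=env.get_image('top')
a=[cv2.resize(cv2.cvtColor(p['image'],cv2.COLOR_RGB2BGR)[y:y+60,x:x+60],None,fx=6.5,fy=6.5,interpolation=cv2.INTER_CUBIC) for p,x,y in((s,245,160),(t,205,200))]
cv2.imwrite('pics/s5.png',np.hstack(a))
E
```

```text
7.65 [0.48804378 0.07409797 0.10733092] [ 9.42422080e-01  3.34424893e-01 -2.64851566e-04 -7.37337581e-04] [-4.63071618  6.60981856  3.43065903] [ 1.09716096  0.94851977 -0.0551369 ]
```

View pics/s5.png

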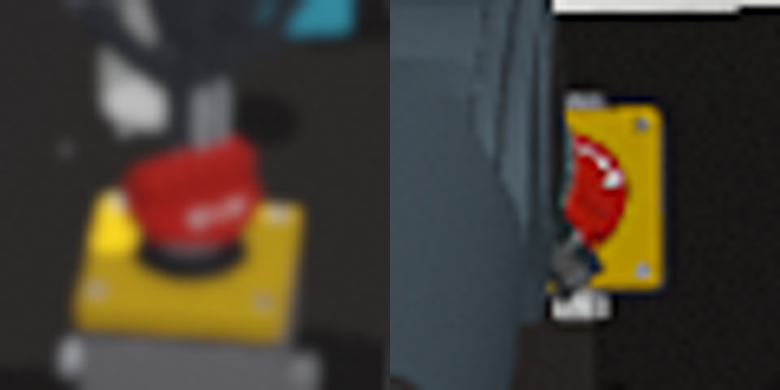

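Request:
{"name": "jog_arm", "arguments": {
  "commands": [
    {"hand":0.0,"tx":-0.15,"ty":0.0,"tz":0.0,"rx":0.0,"ry":0.0,"rz":0.149},
    {"hand":0.0,"tx":-0.3,"ty":-0.02,"tz":0.0,"rx":0.0,"ry":0.0,"rz":0.298},
    {"hand":0.0,"tx":-0.45,"ty":-0.06,"tz":0.0,"rx":0.0,"ry":0.0,"rz":0.447},
    {"hand":0.0,"tx":-0.6,"ty":-0.13,"tz":0.0,"rx":0.0,"ry":0.0,"rz":0.596},
    {"hand":0.0,"tx":-0.74,"ty":-0.21,"tz":0.0,"rx":0.0,"ry":0.0,"rz":0.745},
    {"hand":0.0,"tx":-0.9,"ty":-0.3,"tz":0.0,"rx":0.0,"ry":0.0,"rz":0.894},
    {"hand":0.0,"tx":-1.2,"ty":-0.3,"tz":0.0,"rx":0.0,"ry":0.0,"rz":0.894},
    {"hand":0.0,"tx":-1.3,"ty":-0.3,"tz":0.1,"rx":0.0,"ry":0.0,"rz":0.894},
    {"hand":0.0,"tx":-1.3,"ty":-0.3,"tz":1.5,"rx":0.0,"ry":0.0,"rz":0.894},
    {"hand":0.0,"tx":-1.3,"ty":-0.3,"tz":3.2,"rx":0.0,"ry":0.0,"rz":0.894},
    {"hand":0.0,"tx":-1.3,"ty":-0.3,"tz":3.6,"rx":0.0,"ry":0.0,"rz":0.894},
    {"hand":0.0,"tx":-1.3,"ty":-0.3,"tz":3.6,"rx":0.0,"ry":0.0,"rz":0.894}
  ]
}}

```text
t: 8.95
tcp_pos: [0.4572, 0.0659, 0.199]
orientation: [0.708, 0.707, 0.002, 0.001]
contact_force: [0.1, -0.0, -0.7]
grip_width: 0.005
```

```bash
python3 - <<'E'
from h import *
import pickle
o=env.get_obs(); print(o['t'],o['tcp_pos'],o['orientation'],o['contact_force'],o['qpos'])
s=env.get_image('side')
t,s0=pickle.load(open('im.pkl','rb'))
a=[cv2.resize(cv2.cvtColor(p['image'],cv2.COLOR_RGB2BGR)[150:225,245:305],None,fx=6.5,fy=6.5,interpolation=cv2.INTER_CUBIC) for p in(s0,s)]
cv2.imwrite('pics/s6.png',np.hstack(a))
def red(p):
    im=p['image'].astype(int);m=(im[...,0]>110)&(im[...,1]<80)&(im[...,2]<80);m[:150]=0;m[215:]=0;m[:,:250]=0;m[:,300:]=0
    ys,xs=np.nonzero(m);return xs.mean(),ys.mean(),ys.min(),ys.max(),len(xs)
print(red(s0),red(s))
for c in((.4658,-.3343),):
  X=np.array([*c,.072]);print(proj(s,X),[proj(s,X+d).round(1) for d in([.013,0,0],[-.013,0,0],[0,.013,0],[0,-.013,0])])
g=cv2.resize(cv2.cvtColor(s0['image'],cv2.COLOR_RGB2BGR)[250:330,215:285],None,fx=7,fy=7,interpolation=cv2.INTER_CUBIC);cv2.imwrite('pics/s7.png',g)
E
```

```text
8.95 [0.45719353 0.06585107 0.19897641] [0.70760056 0.70660927 0.00189963 0.00108669] [ 0.12992831 -0.03977852 -0.74846014] [-0.26766959  0.31349049  0.03034494  2.04238247 -0.013447    0.78152429
  1.34009602]
(np.float64(274.14932126696834), np.float64(189.25339366515837), np.int64(179), np.int64(197), 221) (np.float64(274.33640552995394), np.float64(189.21658986175115), np.int64(179), np.int64(197), 217)
[243.21788492 294.52545876] [array([249.6, 295. ]), array([236.8, 294. ]), array([244.3, 289.9]), array([242.1, 299.2])]
```

View pics/s6.png

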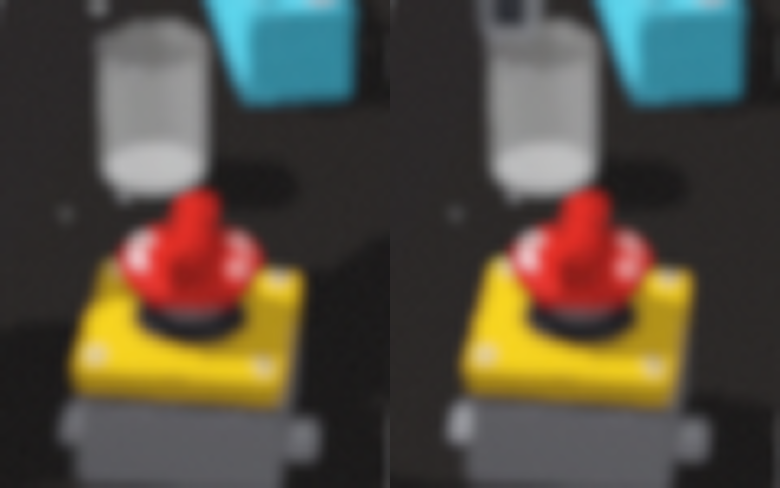

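View pics/s7.png

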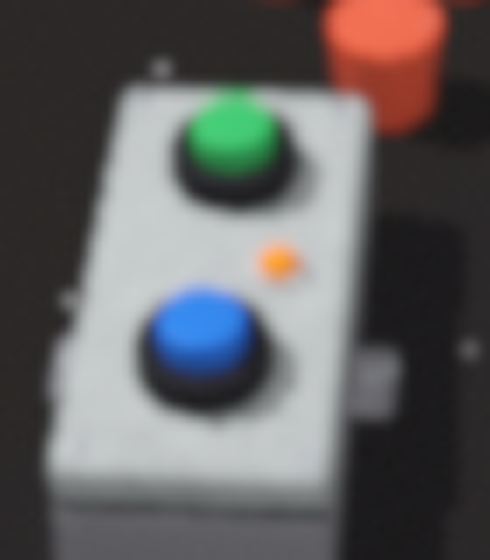

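Request:
{"name": "jog_arm", "arguments": {
  "commands": [
    {"hand":0.0,"tx":0.37,"ty":-16.04,"tz":0.0,"rx":0.0,"ry":0.0,"rz":-0.6},
    {"hand":0.0,"tx":0.37,"ty":-16.04,"tz":0.0,"rx":0.0,"ry":0.0,"rz":-0.6},
    {"hand":0.0,"tx":0.37,"ty":-16.04,"tz":0.0,"rx":0.0,"ry":0.0,"rz":-0.6},
    {"hand":0.0,"tx":0.37,"ty":-16.04,"tz":0.0,"rx":0.0,"ry":0.0,"rz":-0.6},
    {"hand":0.0,"tx":0.37,"ty":-16.04,"tz":0.0,"rx":0.0,"ry":0.0,"rz":-0.6},
    {"hand":0.0,"tx":0.37,"ty":-16.04,"tz":0.0,"rx":0.0,"ry":0.0,"rz":-0.6},
    {"hand":0.0,"tx":0.37,"ty":-16.04,"tz":0.0,"rx":0.0,"ry":0.0,"rz":-0.6},
    {"hand":0.0,"tx":0.37,"ty":-16.04,"tz":0.0,"rx":0.0,"ry":0.0,"rz":-0.6},
    {"hand":0.0,"tx":0.37,"ty":-16.04,"tz":0.0,"rx":0.0,"ry":0.0,"rz":-0.6},
    {"hand":0.0,"tx":0.37,"ty":-16.04,"tz":0.0,"rx":0.0,"ry":0.0,"rz":-0.6},
    {"hand":0.0,"tx":0.37,"ty":-16.04,"tz":0.0,"rx":0.0,"ry":0.0,"rz":-0.6},
    {"hand":0.0,"tx":0.37,"ty":-16.04,"tz":0.0,"rx":0.0,"ry":0.0,"rz":-0.6}
  ]
}}

```text
t: 10.2
tcp_pos: [0.4657, -0.3337, 0.1967]
orientation: [0.884, 0.468, -0.0, -0.001]
contact_force: [-0.5, 0.1, -0.5]
grip_width: 0.001
```

Request:
{"name": "jog_arm", "arguments": {
  "commands": [
    {"hand":0.0,"tx":0.03,"ty":-0.04,"tz":-1.6,"rx":0.0,"ry":0.0,"rz":0.0},
    {"hand":0.0,"tx":0.03,"ty":-0.04,"tz":-3.2,"rx":0.0,"ry":0.0,"rz":0.0},
    {"hand":0.0,"tx":0.03,"ty":-0.04,"tz":-4.1,"rx":0.0,"ry":0.0,"rz":0.0},
    {"hand":0.0,"tx":0.03,"ty":-0.04,"tz":-4.4,"rx":0.0,"ry":0.0,"rz":0.0},
    {"hand":0.0,"tx":0.03,"ty":-0.04,"tz":-4.4,"rx":0.0,"ry":0.0,"rz":0.0}
  ]
}}

```text
t: 10.7
tcp_pos: [0.4661, -0.3355, 0.0868]
orientation: [0.884, 0.467, -0.0, -0.001]
contact_force: [0.7, -0.8, 0.3]
grip_width: 0.001
```

```bash
python3 - <<'E'
from h import *
o=env.get_obs(); print(o['t'],o['tcp_pos'],o['contact_force'])
s=env.get_image('side')
cv2.imwrite('pics/s8.png',cv2.resize(cv2.cvtColor(s['image'],cv2.COLOR_RGB2BGR)[240:330,215:295],None,fx=6,fy=6,interpolation=cv2.INTER_CUBIC))
E
```

```text
10.7 [ 0.46614757 -0.33550748  0.08677826] [ 0.70793268 -0.77809434  0.2737263 ]
```

View pics/s8.png

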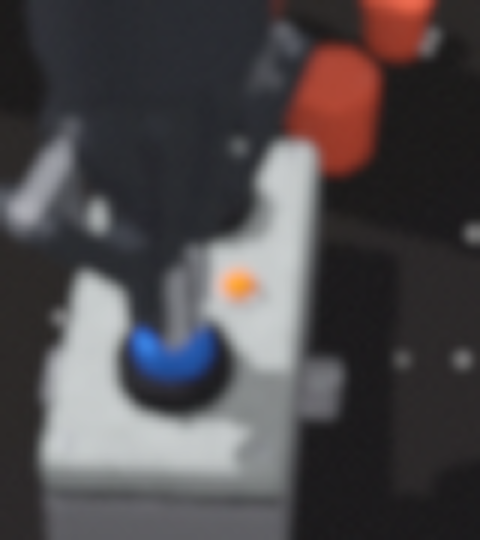

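Request:
{"name": "jog_arm", "arguments": {
  "commands": [
    {"hand":0.0,"tx":0.0,"ty":0.0,"tz":-0.1,"rx":0.0,"ry":0.0,"rz":0.0},
    {"hand":0.0,"tx":0.0,"ty":0.0,"tz":-0.2,"rx":0.0,"ry":0.0,"rz":0.0},
    {"hand":0.0,"tx":0.0,"ty":0.0,"tz":-0.3,"rx":0.0,"ry":0.0,"rz":0.0},
    {"hand":0.0,"tx":0.0,"ty":0.0,"tz":-0.36,"rx":0.0,"ry":0.0,"rz":0.0},
    {"hand":0.0,"tx":0.0,"ty":0.0,"tz":-0.36,"rx":0.0,"ry":0.0,"rz":0.0}
  ]
}}

```text
t: 11.25
tcp_pos: [0.4668, -0.3369, 0.0787]
orientation: [0.884, 0.467, 0.0, 0.001]
contact_force: [2.1, 0.6, 3.7]
grip_width: 0.003
```

Request:
{"name": "jog_arm", "arguments": {
  "commands": [
    {"hand":0.0,"tx":0.0,"ty":0.0,"tz":-0.03,"rx":0.0,"ry":0.0,"rz":0.0},
    {"hand":0.0,"tx":0.0,"ty":0.0,"tz":-0.03,"rx":0.0,"ry":0.0,"rz":0.0}
  ]
}}

```text
t: 11.45
tcp_pos: [0.4668, -0.3369, 0.0779]
orientation: [0.884, 0.467, 0.0, 0.001]
contact_force: [3.3, -0.8, 4.5]
grip_width: 0.0
```

Request:
{"name": "jog_arm", "arguments": {
  "commands": [
    {"hand":0.0,"tx":0.0,"ty":0.0,"tz":-0.04,"rx":0.0,"ry":0.0,"rz":0.0},
    {"hand":0.0,"tx":0.0,"ty":0.0,"tz":-0.04,"rx":0.0,"ry":0.0,"rz":0.0}
  ]
}}

```text
t: 11.65
tcp_pos: [0.4668, -0.3369, 0.0771]
orientation: [0.884, 0.467, 0.0, 0.001]
contact_force: [2.6, -0.8, 8.8]
grip_width: 0.0
```

Request:
{"name": "jog_arm", "arguments": {
  "commands": [
    {"hand":0.0,"tx":0.0,"ty":0.0,"tz":-0.04,"rx":0.0,"ry":0.0,"rz":0.0},
    {"hand":0.0,"tx":0.0,"ty":0.0,"tz":-0.04,"rx":0.0,"ry":0.0,"rz":0.0}
  ]
}}

```text
t: 11.85
tcp_pos: [0.4668, -0.337, 0.0769]
orientation: [0.884, 0.467, 0.001, 0.001]
contact_force: [1.0, 0.9, 19.0]
grip_width: 0.0
```

Hard end reached. Now I'll lift off and check.

Request:
{"name": "jog_arm", "arguments": {
  "commands": [
    {"hand":0.0,"tx":0.0,"ty":0.0,"tz":0.4,"rx":0.0,"ry":0.0,"rz":0.0},
    {"hand":0.0,"tx":0.0,"ty":0.0,"tz":1.5,"rx":0.0,"ry":0.0,"rz":0.0},
    {"hand":0.0,"tx":0.0,"ty":0.0,"tz":3.0,"rx":0.0,"ry":0.0,"rz":0.0},
    {"hand":0.0,"tx":0.0,"ty":0.0,"tz":4.6,"rx":0.0,"ry":0.0,"rz":0.0},
    {"hand":0.0,"tx":0.0,"ty":0.0,"tz":4.6,"rx":0.0,"ry":0.0,"rz":0.0},
    {"hand":0.0,"tx":0.0,"ty":0.0,"tz":4.6,"rx":0.0,"ry":0.0,"rz":0.0},
    {"hand":0.0,"tx":0.0,"ty":0.0,"tz":4.6,"rx":0.0,"ry":0.0,"rz":0.0}
  ]
}}

```text
t: 12.55
tcp_pos: [0.4651, -0.3359, 0.1893]
orientation: [0.884, 0.467, -0.001, -0.001]
contact_force: [0.3, 0.5, -1.2]
grip_width: 0.0
```

```bash
python3 - <<'E'
from h import *
import pickle
o=env.get_obs(); print(o['t'],o['tcp_pos'],o['contact_force'])
s=env.get_image('side')
t,s0=pickle.load(open('im.pkl','rb'))
a=[cv2.resize(cv2.cvtColor(p['image'],cv2.COLOR_RGB2BGR)[150:390,200:350],None,fx=2.5,fy=2.5,interpolation=cv2.INTER_CUBIC) for p in(s0,s)]
cv2.imwrite('pics/s9.png',np.hstack(a))
def b(p):
    im=p['image'].astype(int);R,G,B=[im[...,i] for i in range(3)];m=(B>120)&(R<90)&(B-G>40);m[:280]=0;m[310:]=0;m[:,:230]=0;m[:,260:]=0
    ys,xs=np.nonzero(m);return xs.mean(),ys.mean(),len(xs)
print(b(s0),b(s))
E
```

```text
12.55 [ 0.46514355 -0.33587759  0.18925801] [ 0.31607068  0.46644032 -1.16617758]
(np.float64(243.44444444444446), np.float64(297.11965811965814), 117) (np.float64(243.44444444444446), np.float64(297.11965811965814), 117)
```

View pics/s9.png

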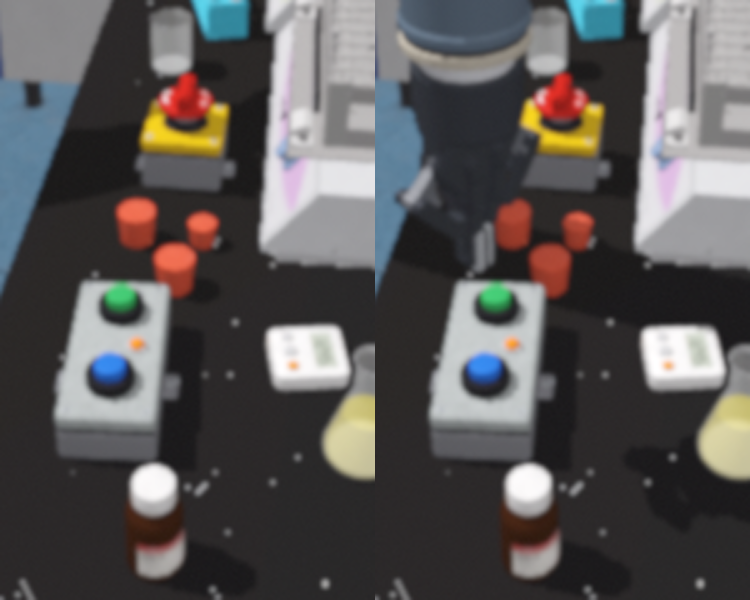

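Before and after match: the blue and red buttons are out, and the stopper, timer, beaker and vial stand where they were. The arm is clear.

```bash
python3 - <<'E'
from h import *
print(env.close_job(), env.get_obs()['t'])
E
```

```text
the job is handed in; nothing more can be done
the job is handed in; nothing more can be done
```

The emergency-stop check is done in the order asked, and I handed the job in at about 12.6 s of the 58 s allowed.

- **Press and latch:** I pressed the red button with shut fingers to its hard end, at about 23 N. With the hand lifted off, the side camera showed it about 2 pixels lower, the size of drop expected for a latched button.
- **Twist release:** I pushed the grip clockwise from one side only, at its +y end, with the tool turned to about 0.9 rad. The button sprang out. After I backed off, it matched the first picture in the side view.
- **Reset:** I pressed the blue button to its end stop, about 6 mm and 19 N. After release its outline was identical to the one before the press.

In the last side picture the stopper, timer, beaker and vial stand where they were. The green button was not touched, and the arm was clear of everything.

None of these checks failed. One early measurement disagreed: the network's top-view landmark for the red button's disc was about 10 mm off. I used the colour outlines and calibration instead, which agreed between both cameras to about 1 mm.

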